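# Set a drawer front under the punch with the sliding pusher

### The arm

A 7-joint arm with a two-finger parallel gripper is mounted at the origin on the work surface. World frame = base frame: x ahead of the robot, y to its left, z up, the work surface at z = 0. Lengths are in m, angles in rad, forces in N, time in s.
With the tool pointing down it reaches from about 0.425 to 0.825 m from the base axis. Payload 3.6 kg.
Tool frame: the origin (TCP) lies midway between the tips of the shut fingers; the grasp point (between the pads) lies 19 mm behind it; z points along the fingers, y is the line along which they close (so a half turn about z gives the same grasp; the last joint's range is limited). The gripper opens to 93 mm and grips with 3 to 60 N. Pads are 15 mm wide; open, the fingers measure 128 mm over their backs; the gripper's body (75 mm by 188 mm) begins 65 mm behind the grasp point.
Start: joints at [-1.129, 0.615, -0.013, 1.423, 0.008, 1.103, -0.04], TCP at [0.294, 0.58, 0.183] pointing down, gripper open.
Joint ranges: [-3.12, 3.12], [-0.3, 2.06], [-1.34, 1.32], [0.26, 2.42], [-1.36, 4.5], [0.01, 1.98], [-2.84, 2.84]. Speed limits (rad/s): [2.79, 2.79, 3.14, 3.14, 3.14, 3.14, 3.14].

### API

Orientations are given as a unit quaternion [x, y, z, w].
In Python, from rig import robot gives the robot as it stands.
- The arm moves only by the shell command python3 -m inch 'ROWS' [FORCE]. ROWS is JSON, a list of rows, each an object with "delta_pos": the shift along the tool's x, y, z in cm, a list of three; "yaw": the turn about the tool's z in degrees; "hand": the opening, from 0 (shut) to 1 (fully open). In form: [{"delta_pos": [tx, ty, tz], "yaw": yaw, "hand": hand}, ...]. A call has 1 to 12 rows; each row shifts and turns the commanded pose from where the row before left it, along the tool's axes as they then stand; what a row does not reach is not made up. A row lasts 1/8 s, in which the tool goes at most 62.5 mm and 10.7 degrees, less where a joint would pass 70% of its speed; a pose out of reach is approached as far as the arm can. A call is refused whole if a number of a shift passes 6.25 or a number of a turn 10.7, either way. A call with a gripper value outside its range is refused whole. The fingers move at their own pace and stop on an object; FORCE is the grip in N (left out, the last holds). Time passes only in rows, so rows that do not move let the fingers close. It gives the time, the measured TCP pose, the force, the opening and the grip force at its end, in the units of the state.
- robot.state(): the state, without advancing time (a new reading comes with each control period).
- robot.camera(name): name is "scene" or "top" or "wrist"; returns a dict with "frame" (400x640x3 uint8, blue, green, red), "vfov" (degrees; the focal length in pixels is half the picture's height over the tangent of half this angle, whatever the lens; pixels are square), "cx", "cy" (the principal point, pixels), "view" (4x4, takes a point from world to camera coordinates); the wrist camera has in their place "mount" (4x4, takes a point from camera to tool coordinates, whose origin is the TCP and whose axes are the flange's). Camera axes: x right, y down, z forward; pixel columns grow to the right and rows downward; lengths in m; the calibration is good to about 2 mm. A picture is of the moment at which its call begins: read the wrist's pose just before it. There is no depth.
- robot.hand_in(): hands the job in; it is judged then, once.
Trained networks look in the newest picture that a camera, given by its name, has taken for a name from the list of things; names that differ only in an ending like _2 or _b are one class to them, and where a whole thing is asked for, a point or a joint stands for the part that bears it (a point fixed in the world has none). Each returns a list of dicts, best first, with "conf" (0 to 1); they miss things now and then, are a little off and sometimes report something else, mostly with a low value. They report only what shows in the picture. A call takes as long as a camera call.
- robot.boxes_of(thing, camera): "location" ([x, y, z] in m, in world coordinates, good to about 4 mm: the middle of the surface that is visible of it).
- robot.masks_of(thing, camera): "region" (400x640 bool, what is visible of it).
- robot.spot_point(thing, camera): "location" ([x, y, z] in m, in world coordinates, good to about 4 mm: a listed point, or the origin of a listed thing).
The state is a dict: "time": time; "qpos": joint angles; "qd": joint speeds; "tau": joint torques, N m; "ee_pos": TCP position; "orientation": TCP orientation; "contact_force": force on the tool from outside, world axes, zero at the start; "moment": the same for the moment, N m; "grip_width": opening from 0.0 (shut) to 1.0 (fully open); "finger_force": force on a finger pad.
Only numpy, scipy, OpenCV 4.12 (cv2) and the standard library are available. Lean on these libraries where they do the work, as an engineer would, in place of code of your own. Each camera call takes 0.05 s, during which the arm holds its last target. There are 200 camera calls.

### The job

Take the small wooden drawer front out of the rack and lay it flat on the desk with the pencil cross facing up, let go, then take it again across its width and lay it on the bed of the punch jig, flush against the low fence, with the end nearer the cross pointing towards the punch column and the cross still about 80 mm short of the punch tip. Let go of it, then slide the jig's pusher along its track against the drawer front and push it until the cross sits right under the punch tip, and leave the pusher there, touching the end of the drawer front. Leave the plant pot, the camera and the candle jar where they stand.

Things in the scene. Friction and masses are not known exactly. Their poses are not given: they have to be found in the camera images.
- board: Drawer front: pale wooden slab 160 mm long (y -80..80), 60 wide (z 0..60), 20 thick (x -10..10), about 0.15 kg. Origin: centre of the lower edge face as it stands in the rack. x is the normal of the face with the pencil cross: up when it lies flat, cross up. At the start it stands upright in the rack, cross facing away from the robot.
- board_mark (a point): Middle of the pencil cross (two dark 26 mm lines) on the face of the drawer front: at x 10, y 20, z 30 mm in its frame, so 60 mm from the +y end (the leading end) and 100 mm from the -y end. Axes as the drawer front.
- board_end (a point): Middle of the drawer front's -y end face, the end that the pusher is to push.
- rack: Fixed dark steel rack: 70 x 130 mm foot, 8 mm thick, with two upright plates along its y (10 mm thick, 110 mm long, top at 30.5 mm), 24 mm apart, between which the drawer front stands on the foot. Origin: centre of its underside; y along the slot.
- jig: Fixed punch jig; origin on the desk under the bed's centreline. Grey metal bed: top at z 15 mm, x -50..50, y -240..160. Fence on the bed along y: face at x = +30, top at z 21, 14 wide; the work lies on its -x side. The pusher slides along y on the centreline. Column at y 148..182, 180 high; its 30 mm wide arm (z 150..180, knob to 210) reaches back to the punch.
- punch_tip (a point): Point of the fixed steel punch, pointing down, at x 0, y 60, z 46 mm in the jig's frame: 11 mm above a 20 mm slab lying on the bed and 30 mm from the fence face. Punch 12 mm thick up to z 78 mm, then 22 mm thick. Axes as the jig.
- pusher: The sliding pusher, a grey 50 x 40 x 20 mm (x, y, z) carriage with an upright black grip on top, 24 mm (x) by 32 mm (y), 42 mm high. It moves only along the jig's y, 200 mm of travel, stiff enough to stay put. Origin: centre of the carriage's underside, at z 15.5 mm. Axes as the jig.
- pusher_grip (a point): Centre of the top of the pusher's upright grip, 61 mm above the carriage's underside, 76 mm above the desk; grip it across x, 20 to 35 mm below this point at most.
- pusher_face (a point): Middle of the pusher's front (+y) face, which pushes the work, 20 mm ahead of the pusher's origin. Axes as the jig.
- plant_pot: Bystander: small white ceramic pot with a succulent, 80 mm wide, 95 mm high, origin at the centre of its underside.
- camera: Bystander: white instant camera standing upright, 110 mm long (y), 72 mm deep with its lens, 85 mm high, origin at the centre of its underside.
- candle_jar: Bystander: white ceramic candle jar with a wooden lid, 78 mm wide, 97 mm high, origin at the centre of its underside.

How it is judged:
By the outcome, as a careful person would: the job done as asked, in the order asked, and still so for the second after the job is handed in, with the robot touching nothing.
It also fails if it takes over 72 s, if anything falls off the work surface, if the arm or the gripper's body presses on something with over 40 N, if the wrist force passes 120 N, or if a joint passes its speed limit or range.

## Working session

There is one attempt and no reset: what is moved stays moved. The work goes in short steps, Python scripts to look and compute and a shell command to move; the robot and the scene stay as the last step left them, time stands still between calls to the robot, and variables do not carry over. Pictures are saved under pics/ and viewed, at most 10 in all, crops included, and the job is handed in when it is done.

```bash
mkdir -p pics; ls; python3 - <<'E'
from rig import robot
import cv2,numpy as np
s=robot.state();print(s['time'],s['ee_pos'],s['orientation'],s['grip_width'])
for c in ("top","scene"):
    im=robot.camera(c);cv2.imwrite(f"pics/{c}0.png",im["frame"])
    print(c,im['vfov'],im['cx'],im['cy'],np.round(im['view'],3).tolist())
    for t in "board board_mark board_end rack jig punch_tip pusher pusher_grip pusher_face plant_pot camera candle_jar".split():
        print(t,[(np.round(d['location'],4).tolist(),round(d['conf'],2)) for d in robot.spot_point(t,c)[:2]])
E
```

```text
pics
0.0 [0.29324858 0.57911272 0.18168854] [ 2.32199183e-01  9.72667430e-01 -1.23957348e-03 -2.71724886e-04] 1.0017341614070268
top 54.57513539380417 316.89315897951104 204.35029130345646 [[-0.004, -1.0, 0.006, 0.039], [-0.988, 0.003, -0.152, 0.651], [0.152, -0.006, -0.988, 1.123], [0.0, 0.0, 0.0, 1.0]]
board [([0.6188, 0.2077, 0.0095], 0.75)]
board_mark [([0.6308, 0.2302, 0.0382], 0.63)]
board_end [([0.5997, 0.1331, 0.0399], 0.86)]
rack [([0.62, 0.225, -0.002], 0.64)]
jig [([0.5611, -0.1958, -0.0043], 0.58)]
punch_tip [([0.5571, -0.1364, 0.0441], 0.63)]
pusher [([0.5749, -0.3787, 0.0785], 0.61), ([0.5794, -0.3795, 0.0118], 0.56)]
pusher_grip [([0.5777, -0.3788, 0.0757], 0.68)]
pusher_face [([0.5785, -0.3621, 0.0254], 0.78), ([0.617, 0.2087, 0.008], 0.4)]
plant_pot [([0.7545, -0.2449, 0.0004], 0.64)]
camera [([0.5939, 0.4517, 0.0013], 0.7), ([0.6186, 0.2251, -0.0016], 0.59)]
candle_jar []
scene 56.92002339125383 324.02023469384864 192.15905350525253 [[0.509, 0.861, -0.011, -0.391], [0.667, -0.402, -0.627, -0.358], [-0.544, 0.312, -0.779, 1.373], [0.0, 0.0, 0.0, 1.0]]
board [([0.6175, 0.208, 0.011], 0.77)]
board_mark [([0.6344, 0.2268, 0.0372], 0.81)]
board_end [([0.6019, 0.1347, 0.0381], 0.85)]
rack [([0.617, 0.2268, 0.0024], 0.62)]
jig [([0.5589, -0.1978, -0.0001], 0.66)]
punch_tip [([0.554, -0.1323, 0.0461], 0.64)]
pusher [([0.58, -0.3776, 0.0183], 0.87), ([0.5793, -0.3784, 0.0789], 0.65)]
pusher_grip [([0.5778, -0.3798, 0.0779], 0.59)]
pusher_face [([0.5785, -0.3584, 0.0274], 0.74)]
plant_pot [([0.7557, -0.2436, 0.0015], 0.66)]
camera [([0.6007, 0.4501, 0.0003], 0.61), ([0.6189, 0.2254, 0.0001], 0.45)]
candle_jar [([0.7869, 0.0789, -0.0023], 0.63)]
```

View pics/top0.png

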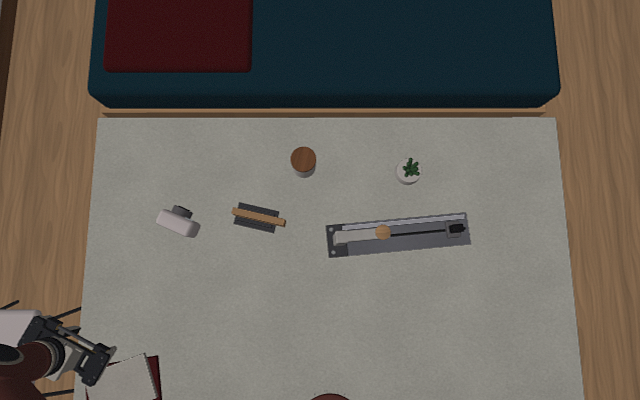

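View pics/scene0.png

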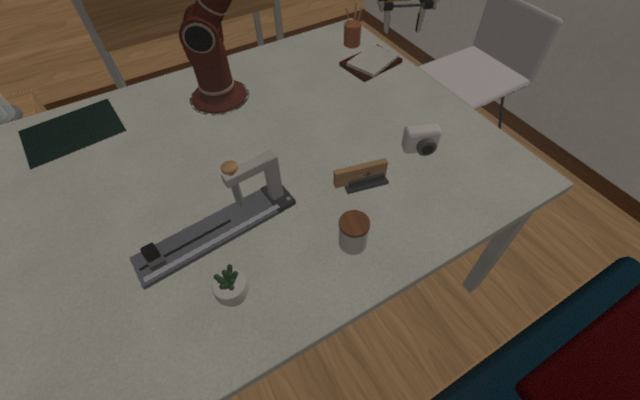

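The top view shows the rack with the board at about (258,216), the jig at (330–470, 215–255) with its column at the left (+y) and its pusher at (456,229). The jar is at (303,160), the pot at (408,170) and the camera at (178,222). The scene view agrees, so the network positions are consistent with the given sizes.

Next I write a helper that computes moves, then go above the rack.

```bash
cat > h.py <<'E'
import sys,numpy as np
from rig import robot
from scipy.spatial.transform import Rotation as R
def plan(x,y,z,deg):
    """deg: world angle of closing line. prints yaw first, then shift (cm) in axes after yaw"""
    s=robot.state();M=R.from_quat(s['orientation']).as_matrix();p=np.array(s['ee_pos'])
    cur=np.degrees(np.arctan2(M[1,1],M[0,1])); yaw=(cur-deg+90)%180-90
    M2=M@R.from_euler('z',yaw,degrees=True).as_matrix()
    print('t %.2f'%s['time'],'pos',np.round(p,4),'close %.1f'%cur,'grip %.3f F %.1f'%(s['grip_width'],s['finger_force']),'cf',np.round(s['contact_force'],1),'j7 %.2f'%s['qpos'][6])
    print('  yaw %.1f'%yaw,'shift',np.round(M2.T@(np.array([x,y,z])-p)*100,2))
if __name__=='__main__': plan(*map(float,sys.argv[1:5]))
E
python3 h.py .618 .208 .15 -13.2
```

```text
t 1.30 pos [0.2936 0.5799 0.1828] close 63.1 grip 0.999 F 0.0 cf [-0.4  0.2  0. ] j7 -0.04
  yaw 76.3 shift [-28.8   40.07   3.28]
```

```bash
python3 -m inch '[{"delta_pos":[0,0,0],"yaw":9.5,"hand":1},{"delta_pos":[0,0,0],"yaw":9.5,"hand":1},{"delta_pos":[0,0,0],"yaw":9.5,"hand":1},{"delta_pos":[0,0,0],"yaw":9.5,"hand":1},{"delta_pos":[0,0,0],"yaw":9.5,"hand":1},{"delta_pos":[0,0,0],"yaw":9.5,"hand":1},{"delta_pos":[0,0,0],"yaw":9.5,"hand":1},{"delta_pos":[0,0,0],"yaw":9.5,"hand":1},{"delta_pos":[0,0,0],"yaw":0,"hand":1}]' 40; python3 h.py .618 .208 .17 -13.2
```

```text
time: 2.42
ee_pos: [0.2934, 0.58, 0.1827]
orientation: [0.781, 0.624, -0.0, 0.0]
contact_force: [-0.2, 0.7, -0.1]
grip_width: 1.005
finger_force: 0.0
t 2.42 pos [0.2934 0.58   0.1827] close -12.7 grip 1.005 F 0.0 cf [-0.2  0.7 -0.1] j7 -1.17
  yaw 0.5 shift [-28.8   40.1    1.29]
```

```bash
python3 -m inch '[{"delta_pos":[-2.6,3.6,0.1],"yaw":0.5,"hand":1},{"delta_pos":[-2.6,3.6,0.1],"yaw":0,"hand":1},{"delta_pos":[-2.6,3.6,0.1],"yaw":0,"hand":1},{"delta_pos":[-2.6,3.6,0.1],"yaw":0,"hand":1},{"delta_pos":[-2.6,3.6,0.1],"yaw":0,"hand":1},{"delta_pos":[-2.6,3.6,0.1],"yaw":0,"hand":1},{"delta_pos":[-2.6,3.6,0.1],"yaw":0,"hand":1},{"delta_pos":[-2.6,3.6,0.1],"yaw":0,"hand":1},{"delta_pos":[-2.6,3.6,0.1],"yaw":0,"hand":1},{"delta_pos":[-2.6,3.6,0.1],"yaw":0,"hand":1},{"delta_pos":[-2.8,4.1,0.1],"yaw":0,"hand":1},{"delta_pos":[0,0,0],"yaw":0,"hand":1}]'; python3 h.py .618 .208 .042 -13.2
python3 - <<'E'
from rig import robot
import cv2,numpy as np
im=robot.camera("wrist");cv2.imwrite("pics/w1.png",im["frame"]);print(np.round(im['mount'],3).tolist())
for t in "board board_mark board_end rack".split():
    print(t,[(np.round(d['location'],4).tolist(),round(d['conf'],2)) for d in robot.spot_point(t,"wrist")[:2]])
E
```

```text
time: 3.92
ee_pos: [0.6205, 0.2007, 0.1719]
orientation: [0.786, 0.618, -0.0, 0.002]
contact_force: [0.3, -0.2, 0.3]
grip_width: 1.001
finger_force: 0.0
t 3.92 pos [0.6205 0.2007 0.1719] close -13.7 grip 1.001 F 0.0 cf [ 0.3 -0.2  0.3] j7 -0.39
  yaw -0.5 shift [ 0.7  -0.45 12.98]
[[0.001, -0.971, -0.237, 0.065], [1.0, 0.001, -0.0, -0.0], [0.0, -0.237, 0.971, -0.202], [0.0, 0.0, 0.0, 1.0]]
board [([0.6115, 0.2086, 0.0093], 0.86)]
board_mark [([0.6291, 0.228, 0.0404], 0.89)]
board_end [([0.5954, 0.1332, 0.0411], 0.84)]
rack [([0.6223, 0.22, -0.0005], 0.83)]
```

View pics/w1.png

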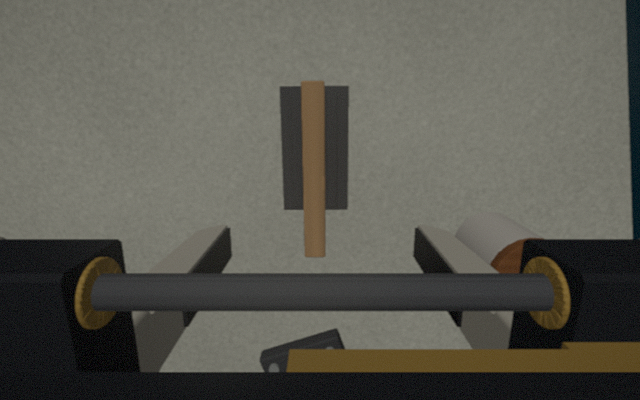

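The wrist view shows the board upright in the rack, running from (313,80) to (314,257), so it is parallel to the fingers. The fingers' middle is near column 322. I'll measure the sideways offset precisely from the mask.

```bash
python3 - <<'E'
from rig import robot
import cv2,numpy as np
im=robot.camera("wrist");m=robot.masks_of("board","wrist")[0]
r=np.argwhere(m['region']);f=200/np.tan(np.radians(im['vfov']/2));cx,cy=im['cx'],im['cy']
T=im['mount'];tz=.172-.068  # board top plane in tool z
print(f,cx,cy,m['conf'])
def pt(u,v):
    d=T[:3,:3]@np.array([(u-cx)/f,(v-cy)/f,1]);return T[:3,3]+d*(tz-T[2,3])/d[2]
for v in (100,150,200,240):
    c=r[r[:,0]==v,1];print(v,c.min(),c.max(),np.round(pt((c.min()+c.max()+0)/2,v)*1000,1))
print(r[:,0].min(),r[:,0].max(),pt(313,r[:,0].min())*1000,pt(314,r[:,0].max())*1000)
E
```

```text
347.5642991830866 322.0850446268169 194.54723923705654 0.57
100 309 333 [ 72.9  -1.2 104. ]
150 309 333 [ 30.5  -1.2 104. ]
200 310 332 [-14.9  -1.3 104. ]
240 311 331 [-53.6  -1.3 104. ]
90 265 [ 80.99788077  -7.99696139 104.        ] [-78.97470546  -7.9312471  104.        ]
```

```bash
python3 -m inch '[{"delta_pos":[0.1,-0.12,3],"yaw":0,"hand":1},{"delta_pos":[0,0,4],"yaw":0,"hand":1},{"delta_pos":[0,0,4],"yaw":0,"hand":1},{"delta_pos":[0,0,1.9],"yaw":0,"hand":1},{"delta_pos":[0,0,0],"yaw":0,"hand":1},{"delta_pos":[0,0,0],"yaw":0,"hand":0},{"delta_pos":[0,0,0],"yaw":0,"hand":0},{"delta_pos":[0,0,0],"yaw":0,"hand":0},{"delta_pos":[0,0,0],"yaw":0,"hand":0},{"delta_pos":[0,0,0],"yaw":0,"hand":0},{"delta_pos":[0,0,0],"yaw":0,"hand":0}]' 30; python3 h.py .618 .208 .15 5.5
```

```text
time: 5.65
ee_pos: [0.6166, 0.2085, 0.0428]
orientation: [0.785, 0.62, -0.0, -0.0]
contact_force: [0.4, -0.1, 0.0]
grip_width: 0.402
finger_force: 0.0
t 5.65 pos [0.6166 0.2085 0.0428] close -13.4 grip 0.402 F 0.0 cf [ 0.4 -0.1  0. ] j7 -0.35
  yaw -18.9 shift [ -0.06   0.13 -10.72]
```

```bash
python3 -m inch '[{"delta_pos":[0,0,0],"yaw":0,"hand":0},{"delta_pos":[0,0,0],"yaw":0,"hand":0},{"delta_pos":[0,0,0],"yaw":0,"hand":0},{"delta_pos":[0,0,0],"yaw":0,"hand":0},{"delta_pos":[0,0,-1.5],"yaw":0,"hand":0},{"delta_pos":[0,0,-3],"yaw":0,"hand":0},{"delta_pos":[0,0,-3],"yaw":0,"hand":0},{"delta_pos":[0,0,-1],"yaw":0,"hand":0},{"delta_pos":[0,0,0],"yaw":-9.2,"hand":0},{"delta_pos":[0,0,0],"yaw":-9.2,"hand":0},{"delta_pos":[0,0,0],"yaw":0,"hand":0}]' 30; python3 h.py .54 .11 .127 5.3
```

```text
time: 7.02
ee_pos: [0.6162, 0.2083, 0.1275]
orientation: [0.676, 0.737, -0.0, -0.0]
contact_force: [0.1, 0.0, 0.1]
grip_width: 0.005
finger_force: 0.0
t 7.03 pos [0.6162 0.2083 0.1275] close 4.9 grip 0.005 F 0.0 cf [0.1 0.  0.1] j7 -0.12
  yaw -0.4 shift [-9.08 -8.5   0.06]
```

```bash
python3 - <<'E'
from rig import robot
import cv2,numpy as np
for c in ("scene","top"):
  im=robot.camera(c)
  if c=="scene": cv2.imwrite("pics/s2.png",im["frame"][60:320,120:520])
  for t in "board_mark board_end board jig punch_tip pusher_grip pusher_face".split():
    print(c,t,[(np.round(d['location'],4).tolist(),round(d['conf'],2)) for d in robot.spot_point(t,c)[:1]])
E
```

```text
scene board_mark [([0.6316, 0.227, 0.0371], 0.8)]
scene board_end [([0.5978, 0.1373, 0.0382], 0.96)]
scene board [([0.6158, 0.2079, 0.0098], 0.56)]
scene jig [([0.5578, -0.1956, 0.0018], 0.76)]
scene punch_tip [([0.5547, -0.1323, 0.046], 0.89)]
scene pusher_grip [([0.5795, -0.3783, 0.0791], 0.77)]
scene pusher_face [([0.5764, -0.3616, 0.0256], 0.91)]
top board_mark [([0.6323, 0.2264, 0.0387], 0.6)]
top board_end [([0.5962, 0.1311, 0.0381], 0.7)]
top board [([0.6171, 0.207, 0.0085], 0.75)]
top jig [([0.5586, -0.1998, -0.0049], 0.68)]
top punch_tip [([0.5569, -0.1333, 0.0447], 0.82)]
top pusher_grip [([0.5785, -0.3797, 0.0783], 0.84)]
top pusher_face [([0.5777, -0.3637, 0.0236], 0.73)]
```

View pics/s2.png

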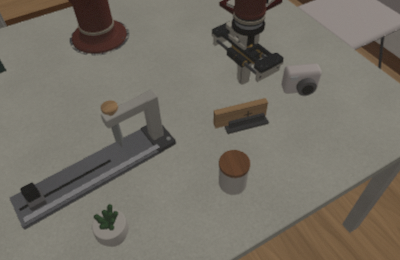

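The board is still in the rack at (240,112), the fingers are empty above it, and nothing was disturbed. I lifted before the fingers had closed. I'll reopen, go down again and wait until the grip is confirmed.

```bash
python3 -m inch '[{"delta_pos":[0,0,0],"yaw":9.2,"hand":0.6},{"delta_pos":[0,0,0],"yaw":9.2,"hand":0.6},{"delta_pos":[0,0,0],"yaw":0,"hand":0.6},{"delta_pos":[0,0,0],"yaw":0,"hand":0.6},{"delta_pos":[0,0,0],"yaw":0,"hand":0.6},{"delta_pos":[0,0,0],"yaw":0,"hand":0.6},{"delta_pos":[0,0,0],"yaw":0,"hand":0.6}]' 40; python3 h.py .617 .208 .04 -13.2
```

```text
time: 8.7
ee_pos: [0.6166, 0.2084, 0.1279]
orientation: [0.784, 0.62, 0.0, -0.0]
contact_force: [0.4, -0.2, 0.6]
grip_width: 0.604
finger_force: 0.0
t 8.70 pos [0.6166 0.2084 0.1279] close -13.3 grip 0.604 F 0.0 cf [ 0.4 -0.2  0.6] j7 -0.38
  yaw -0.1 shift [-0.04  0.04  8.79]
```

```bash
python3 -m inch '[{"delta_pos":[0,0,4],"yaw":0,"hand":0.6},{"delta_pos":[0,0,4],"yaw":0,"hand":0.6},{"delta_pos":[0,0,0.8],"yaw":0,"hand":0.6},{"delta_pos":[0,0,0],"yaw":0,"hand":0},{"delta_pos":[0,0,0],"yaw":0,"hand":0},{"delta_pos":[0,0,0],"yaw":0,"hand":0},{"delta_pos":[0,0,0],"yaw":0,"hand":0},{"delta_pos":[0,0,0],"yaw":0,"hand":0},{"delta_pos":[0,0,0],"yaw":0,"hand":0},{"delta_pos":[0,0,0],"yaw":0,"hand":0},{"delta_pos":[0,0,0],"yaw":0,"hand":0}]' 40
```

```text
time: 10.07
ee_pos: [0.6166, 0.2085, 0.0398]
orientation: [0.785, 0.62, -0.0, -0.0]
contact_force: [0.1, -0.3, 0.2]
grip_width: 0.009
finger_force: 0.0
```

The fingers shut fully with nothing between them, so I need to look.

```bash
python3 - <<'E'
from rig import robot
import cv2,numpy as np
a=robot.camera("scene");w=robot.camera("wrist")["frame"]
crop=cv2.resize(a["frame"][120:240,300:460],(640,480))
cv2.imwrite("pics/s3.png",np.hstack([crop[:, :400],cv2.resize(w,(400,250)).copy() if 0 else cv2.copyMakeBorder(cv2.resize(w,(400,250)),0,230,0,0,0)]))
s=robot.state();print(s['ee_pos'],s['grip_width'],s['finger_force'])
for t in ("board","board_mark","board_end"):
  for c in("scene","wrist"):print(t,c,[(np.round(d['location'],4).tolist(),round(d['conf'],2)) for d in robot.spot_point(t,c)[:1]])
E
```

```text
[0.61659968 0.20847933 0.03979991] 0.007387058864744448 0.0
board scene [([0.6188, 0.226, 0.0017], 0.49)]
board wrist [([0.6089, 0.2098, 0.0092], 0.91)]
board_mark scene [([0.6334, 0.2275, 0.0372], 0.61)]
board_mark wrist [([0.6306, 0.2296, 0.038], 0.63)]
board_end scene [([0.5995, 0.1323, 0.0366], 0.76)]
board_end wrist []
```

View pics/s3.png

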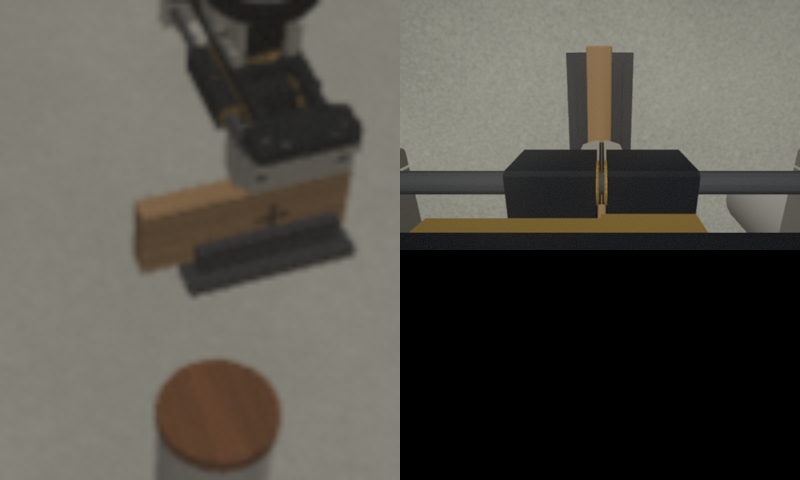

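The close-up shows the shut fingers resting above the board's top edge. In the wrist view the tips sit at (600,145) over the board at column 599. By wrist-camera geometry the real tips are about 30 mm or more behind the stated TCP. I'll test this with full opening, a lower descent and a gentle close. A reading near 0.2 means the board and near 0.47 means the rack plates.

```bash
python3 -m inch '[{"delta_pos":[0,0,-3],"yaw":0,"hand":0.9},{"delta_pos":[0,0,-2],"yaw":0,"hand":0.9},{"delta_pos":[0,0,0],"yaw":0,"hand":0.9},{"delta_pos":[0,0,0],"yaw":0,"hand":0.9},{"delta_pos":[0,0,0],"yaw":0,"hand":0.9},{"delta_pos":[0,0,0],"yaw":0,"hand":0.9},{"delta_pos":[0,0,0],"yaw":0,"hand":0.9},{"delta_pos":[0,0,2],"yaw":0,"hand":0.9},{"delta_pos":[0,0,2.5],"yaw":0,"hand":0.9},{"delta_pos":[0,0,2],"yaw":0,"hand":0.9},{"delta_pos":[0,0,0.8],"yaw":0,"hand":0.9},{"delta_pos":[0,0,0],"yaw":0,"hand":0.9}]' 5
python3 -m inch '[{"delta_pos":[0,0,0],"yaw":0,"hand":0},{"delta_pos":[0,0,0],"yaw":0,"hand":0},{"delta_pos":[0,0,0],"yaw":0,"hand":0},{"delta_pos":[0,0,0],"yaw":0,"hand":0},{"delta_pos":[0,0,0],"yaw":0,"hand":0},{"delta_pos":[0,0,0],"yaw":0,"hand":0},{"delta_pos":[0,0,0],"yaw":0,"hand":0},{"delta_pos":[0,0,0],"yaw":0,"hand":0},{"delta_pos":[0,0,0],"yaw":0,"hand":0},{"delta_pos":[0,0,0],"yaw":0,"hand":0}]'
```

```text
time: 11.98
ee_pos: [0.6165, 0.2084, 0.0165]
orientation: [0.785, 0.62, -0.0, -0.0]
contact_force: [0.6, 0.0, 0.3]
grip_width: 0.898
finger_force: 0.0
time: 13.22
ee_pos: [0.6165, 0.2085, 0.0168]
orientation: [0.785, 0.62, -0.0, -0.0]
contact_force: [-0.5, 0.0, 0.5]
grip_width: 0.216
finger_force: 5.0
```

The board is between the fingers now (0.216 is 20 mm). The true tips are about 35 mm behind the reported TCP. I'll firm the grip and lift.

```bash
python3 -m inch '[{"delta_pos":[0,0,0],"yaw":0,"hand":0},{"delta_pos":[0,0,0],"yaw":0,"hand":0},{"delta_pos":[0,0,-1],"yaw":0,"hand":0},{"delta_pos":[0,0,-2.5],"yaw":0,"hand":0},{"delta_pos":[0,0,-2.5],"yaw":0,"hand":0},{"delta_pos":[0,0,-0.5],"yaw":0,"hand":0},{"delta_pos":[0,0,0],"yaw":-9.3,"hand":0},{"delta_pos":[0,0,0],"yaw":-9.3,"hand":0},{"delta_pos":[0,0,0],"yaw":0,"hand":0}]' 45; python3 h.py .54 .11 .081 5.3
```

```text
time: 14.35
ee_pos: [0.6161, 0.2082, 0.0812]
orientation: [0.675, 0.738, -0.0, -0.001]
contact_force: [-1.0, 0.1, -1.7]
grip_width: 0.211
finger_force: 44.9
t 14.35 pos [0.6161 0.2082 0.0812] close 5.1 grip 0.211 F 44.9 cf [-1.   0.1 -1.7] j7 -0.11
  yaw -0.2 shift [-9.08 -8.48  0.03]
```

```bash
python3 -m inch '[{"delta_pos":[-1.8,-1.7,0],"yaw":0,"hand":0},{"delta_pos":[-1.8,-1.7,0],"yaw":0,"hand":0},{"delta_pos":[-1.8,-1.7,0],"yaw":0,"hand":0},{"delta_pos":[-1.8,-1.7,0],"yaw":0,"hand":0},{"delta_pos":[-1.8,-1.7,2],"yaw":0,"hand":0},{"delta_pos":[0,0,2.5],"yaw":0,"hand":0},{"delta_pos":[0,0,1.5],"yaw":0,"hand":0},{"delta_pos":[0,0,0.7],"yaw":0,"hand":0},{"delta_pos":[0,0,0.3],"yaw":0,"hand":0},{"delta_pos":[0,0,0],"yaw":0,"hand":0}]'; python3 h.py .54 .11 .0088 5.3
```

```text
time: 15.6
ee_pos: [0.5406, 0.1113, 0.0121]
orientation: [0.674, 0.739, 0.0, 0.0]
contact_force: [0.3, -0.3, -0.9]
grip_width: 0.211
finger_force: 44.9
t 15.60 pos [0.5406 0.1113 0.0121] close 5.2 grip 0.211 F 44.9 cf [ 0.3 -0.3 -0.9] j7 0.05
  yaw -0.1 shift [-0.13 -0.07  0.33]
```

```bash
python3 -m inch '[{"delta_pos":[0,0,0.2],"yaw":0,"hand":0},{"delta_pos":[0,0,0.1],"yaw":0,"hand":0},{"delta_pos":[0,0,0.05],"yaw":0,"hand":0},{"delta_pos":[0,0,0],"yaw":0,"hand":0}]'
```

```text
time: 16.1
ee_pos: [0.5403, 0.1112, 0.0087]
orientation: [0.674, 0.739, 0.0, 0.0]
contact_force: [-1.1, -0.0, 1.9]
grip_width: 0.215
finger_force: 44.9
```

The board stands on the desk. I'll open, rise a little, and push its top over towards the robot with the far finger.

```bash
python3 -m inch '[{"delta_pos":[0,0,0],"yaw":0,"hand":1},{"delta_pos":[0,0,0],"yaw":0,"hand":1},{"delta_pos":[0,0,0],"yaw":0,"hand":1},{"delta_pos":[0,0,0],"yaw":0,"hand":1},{"delta_pos":[0,0,0],"yaw":0,"hand":1},{"delta_pos":[0,0,0],"yaw":0,"hand":1},{"delta_pos":[0,0,0],"yaw":0,"hand":1},{"delta_pos":[0,0,0],"yaw":0,"hand":1},{"delta_pos":[0,0,0],"yaw":0,"hand":1},{"delta_pos":[0,0,-0.6],"yaw":0,"hand":1},{"delta_pos":[0,-1.5,0],"yaw":0,"hand":1},{"delta_pos":[0,-1.3,0],"yaw":0,"hand":1}]'
python3 -m inch '[{"delta_pos":[0,-0.5,0],"yaw":0,"hand":1},{"delta_pos":[0,-0.4,0],"yaw":0,"hand":1},{"delta_pos":[0,-0.4,0],"yaw":0,"hand":1},{"delta_pos":[0,-0.4,0],"yaw":0,"hand":1},{"delta_pos":[0,-0.4,0],"yaw":0,"hand":1},{"delta_pos":[0,-0.4,0],"yaw":0,"hand":1},{"delta_pos":[0,-0.4,0],"yaw":0,"hand":1},{"delta_pos":[0,0,0],"yaw":0,"hand":1}]'
python3 - <<'E'
from rig import robot
import cv2,numpy as np
im=robot.camera("scene");cv2.imwrite("pics/s4.png",cv2.resize(im["frame"][60:260,220:460],(720,600)))
for c in("scene","top"):
  robot.camera(c)
  for t in ("board","board_mark","board_end"):
    print(t,c,[(np.round(d['location'],4).tolist(),round(d['conf'],2)) for d in robot.spot_point(t,c)[:1]])
E
python3 h.py .54 .11 .0088 5.3
```

```text
time: 17.6
ee_pos: [0.5119, 0.1085, 0.0147]
orientation: [0.674, 0.739, 0.0, 0.0]
contact_force: [-0.9, -0.3, -0.2]
grip_width: 0.998
finger_force: 0.0
time: 18.6
ee_pos: [0.4829, 0.1059, 0.0143]
orientation: [0.674, 0.739, -0.0, -0.0]
contact_force: [0.6, 0.5, 0.5]
grip_width: 1.004
finger_force: 0.0
board scene [([0.5304, 0.1101, 0.0112], 0.81)]
board_mark scene [([0.4998, 0.1317, 0.0208], 0.93)]
board_end scene [([0.5094, 0.0312, 0.0082], 0.57)]
board top []
board_mark top []
board_end top [([0.5085, 0.0275, 0.0093], 0.6)]
t 19.05 pos [0.4835 0.1059 0.0143] close 5.2 grip 0.999 F 0.0 cf [-0.4 -0.3 -0.4] j7 0.05
  yaw -0.1 shift [-0.11  5.66  0.55]
```

View pics/s4.png

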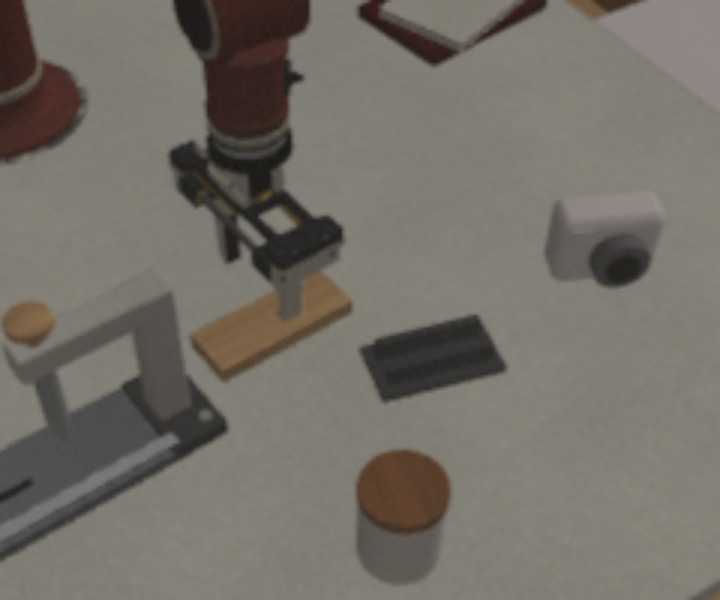

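The board lies flat and no longer stands, at roughly (270,325) in the crop; the network puts the mark at z 0.021, so the cross is up. I'll rise, centre over it and measure with the wrist camera.

```bash
python3 -m inch '[{"delta_pos":[0,0,-4],"yaw":0,"hand":1},{"delta_pos":[0,0.4,-4],"yaw":0,"hand":1},{"delta_pos":[-0.2,0.7,-3],"yaw":0,"hand":1},{"delta_pos":[-0.1,0.6,-3],"yaw":0,"hand":1},{"delta_pos":[0,0,0],"yaw":0,"hand":1},{"delta_pos":[0,0,0],"yaw":0,"hand":1},{"delta_pos":[0,0,0],"yaw":0,"hand":1}]'
cat > meas.py <<'E'
import sys,numpy as np,cv2
from rig import robot
from scipy.spatial.transform import Rotation as R
# board flat with top at ztop: centre & angle from wrist mask
ztop=float(sys.argv[1])
s=robot.state();M=R.from_quat(s['orientation']).as_matrix();p=np.array(s['ee_pos'])
im=robot.camera("wrist");cv2.imwrite("pics/w_%d.png"%int(s['time']*100),im['frame']);f=200/np.tan(np.radians(im['vfov']/2));cx,cy=im['cx'],im['cy'];T=np.array(im['mount'])
def toworld(u,v):
    d=M@T[:3,:3]@np.array([(u-cx)/f,(v-cy)/f,1]);o=M@T[:3,3]+p
    return o+d*(ztop-o[2])/d[2]
m=robot.masks_of("board","wrist")[0]
c,_=cv2.findContours(m['region'].astype(np.uint8),cv2.RETR_EXTERNAL,cv2.CHAIN_APPROX_NONE)
c=max(c,key=cv2.contourArea)[:,0]
W=np.array([toworld(u,v)[:2] for u,v in c])
(ctr,sz,ang)=cv2.minAreaRect((W*1000).astype(np.float32));print('conf',m['conf'],'ctr',ctr,'size',sz,'ang',ang, 'img box',c.min(0),c.max(0))
for t in ("board","board_mark","board_end"):
    print(t,[(np.round(d['location'],4).tolist(),round(d['conf'],2)) for d in robot.spot_point(t,"wrist")[:1]])
E
python3 meas.py .020; python3 h.py .5005 .109 .09 5.3
```

```text
time: 19.92
ee_pos: [0.4993, 0.1044, 0.1529]
orientation: [0.674, 0.739, -0.001, -0.001]
contact_force: [-0.8, -0.1, 0.3]
grip_width: 0.996
finger_force: 0.0
conf 0.76 ctr (498.78582763671875, 109.61742401123047) size (61.46759796142578, 159.87229919433594) ang 5.379403114318848 img box [291  87] [356 249]
board [([0.5251, 0.1092, 0.0093], 0.59)]
board_mark [([0.4985, 0.1322, 0.0196], 0.92)]
board_end [([0.5052, 0.0319, 0.014], 0.81)]
t 20.18 pos [0.5003 0.1044 0.1538] close 5.2 grip 1.002 F 0.0 cf [0.4 0.3 0.3] j7 -0.01
  yaw -0.1 shift [0.46 0.07 6.38]
```

Measured size is 160 × 61 mm, so the fit is good. I'll descend over the board, stepping softly to find the desk.

```bash
python3 -m inch '[{"delta_pos":[0.5,-0.1,3],"yaw":0,"hand":1},{"delta_pos":[0,0,4],"yaw":0,"hand":1},{"delta_pos":[0,0,4],"yaw":0,"hand":1},{"delta_pos":[0,0,3.5],"yaw":0,"hand":1},{"delta_pos":[0,0,1.5],"yaw":0,"hand":1},{"delta_pos":[0,0,0.8],"yaw":0,"hand":1},{"delta_pos":[0,0,0],"yaw":0,"hand":1}]'
python3 -m inch '[{"delta_pos":[0,0,0.4],"yaw":0,"hand":1},{"delta_pos":[0,0,0.3],"yaw":0,"hand":1},{"delta_pos":[0,0,0],"yaw":0,"hand":1}]'
```

```text
time: 21.05
ee_pos: [0.4997, 0.1094, -0.0133]
orientation: [0.674, 0.739, 0.0, 0.0]
contact_force: [0.1, -0.4, 0.4]
grip_width: 1.005
finger_force: 0.0
time: 21.42
ee_pos: [0.4992, 0.1094, -0.0205]
orientation: [0.674, 0.739, 0.0, 0.0]
contact_force: [0.4, -0.3, -0.1]
grip_width: 0.997
finger_force: 0.0
```

```bash
python3 -m inch '[{"delta_pos":[0,0,0.3],"yaw":0,"hand":1},{"delta_pos":[0,0,0.2],"yaw":0,"hand":1},{"delta_pos":[0,0,0],"yaw":0,"hand":1}]'
python3 -m inch '[{"delta_pos":[0,0,0.2],"yaw":0,"hand":1},{"delta_pos":[0,0,0.2],"yaw":0,"hand":1},{"delta_pos":[0,0,0],"yaw":0,"hand":1}]'
```

```text
time: 21.8
ee_pos: [0.499, 0.1093, -0.0259]
orientation: [0.674, 0.739, -0.0, -0.0]
contact_force: [0.1, 0.7, -1.0]
grip_width: 1.0
finger_force: 0.0
time: 22.18
ee_pos: [0.499, 0.1093, -0.0298]
orientation: [0.674, 0.739, -0.0, -0.0]
contact_force: [0.2, -0.2, -0.1]
grip_width: 0.999
finger_force: 0.0
```

```bash
python3 -m inch '[{"delta_pos":[0,0,0.2],"yaw":0,"hand":1},{"delta_pos":[0,0,0.1],"yaw":0,"hand":1}]'
python3 -m inch '[{"delta_pos":[0,0,0.1],"yaw":0,"hand":1},{"delta_pos":[0,0,0.1],"yaw":0,"hand":1}]'
python3 -m inch '[{"delta_pos":[0,0,0.1],"yaw":0,"hand":1},{"delta_pos":[0,0,0],"yaw":0,"hand":1}]'
```

```text
time: 22.42
ee_pos: [0.4991, 0.1093, -0.0328]
orientation: [0.674, 0.739, -0.0, -0.0]
contact_force: [-0.3, 0.7, 0.5]
grip_width: 1.004
finger_force: 0.0
time: 22.68
ee_pos: [0.4992, 0.1093, -0.0347]
orientation: [0.674, 0.739, -0.0, 0.0]
contact_force: [-0.1, -0.3, 0.7]
grip_width: 1.001
finger_force: 0.0
time: 22.92
ee_pos: [0.4992, 0.1094, -0.0354]
orientation: [0.674, 0.739, 0.0, 0.0]
contact_force: [-1.5, -0.3, 3.0]
grip_width: 1.0
finger_force: 1.4
```

Desk contact is at −0.035, so the tips are 35 mm behind the reported TCP. I'll grip with tips 10 mm above the desk, and measure the jig axis from lines in the first top picture.

```bash
python3 -m inch '[{"delta_pos":[0,0,-0.5],"yaw":0,"hand":1},{"delta_pos":[0,0,-0.5],"yaw":0,"hand":0.6},{"delta_pos":[0,0,0],"yaw":0,"hand":0},{"delta_pos":[0,0,0],"yaw":0,"hand":0},{"delta_pos":[0,0,0],"yaw":0,"hand":0},{"delta_pos":[0,0,0],"yaw":0,"hand":0},{"delta_pos":[0,0,0],"yaw":0,"hand":0},{"delta_pos":[0,0,0],"yaw":0,"hand":0},{"delta_pos":[0,0,0],"yaw":0,"hand":0}]' 35
python3 - <<'E'
from rig import robot
import cv2,numpy as np
im=robot.camera("top");g=cv2.imread("pics/top0.png",0);f=200/np.tan(np.radians(im['vfov']/2));V=np.array(im['view']);Rm,t=V[:3,:3],V[:3,3];o=-Rm.T@t
def w(u,v,z):
    d=Rm.T@np.array([(u-im['cx'])/f,(v-im['cy'])/f,1]);return (o+d*(z-o[2])/d[2])[:2]
L=cv2.createLineSegmentDetector().detect(g[195:270,315:480])[0][:,0]
for l in L:
    l=l+np.array([315,195]*2)
    if np.hypot(l[2]-l[0],l[3]-l[1])<40: continue
    a,b=w(*l[:2],.018),w(*l[2:],.018)
    if a[1]>b[1]:a,b=b,a
    print(np.round(l,1),np.round(a,4),np.round(b,4),'ang %.2f'%np.degrees(np.arctan2(-(b-a)[0],(b-a)[1])))
E
```

```text
time: 24.05
ee_pos: [0.4991, 0.1094, -0.0258]
orientation: [0.674, 0.739, -0.0, -0.0]
contact_force: [-0.0, -0.2, 0.1]
grip_width: 0.644
finger_force: 35.0
[325.7 224.4 464.4 211.2] [ 0.6333 -0.4215] [0.5937 0.0095] ang 5.24
[469.3 243.9 329.3 257.4] [ 0.5323 -0.4302] [ 0.4931 -0.0005] ang 5.21
[375.7 228.7 335.6 230.9] [ 0.5801 -0.1441] [ 0.5736 -0.0208] ang 3.01
[386.8 225.2 463.  218. ] [ 0.6121 -0.4157] [ 0.5908 -0.1789] ang 5.15
[391.9 233.2 444.4 228.3] [ 0.5805 -0.3563] [ 0.566  -0.1937] ang 5.11
[444.3 231.1 391.8 236.2] [ 0.5716 -0.3555] [ 0.5567 -0.1931] ang 5.25
[462.  214.1 350.5 224.6] [ 0.6243 -0.4133] [ 0.5929 -0.0669] ang 5.19
```

The jig axis is 5.2°, and the centreline and fence agree with the networks. The board is gripped at 60 mm width. I'll lift high and cross over the column.

```bash
python3 -m inch '[{"delta_pos":[0,0,-2],"yaw":0,"hand":0},{"delta_pos":[0,0,-4],"yaw":0,"hand":0},{"delta_pos":[0,0,-4.5],"yaw":0,"hand":0},{"delta_pos":[0,0,-4.5],"yaw":0,"hand":0},{"delta_pos":[0,0,-4.5],"yaw":0,"hand":0},{"delta_pos":[0,0,-4],"yaw":0,"hand":0},{"delta_pos":[0,0,-1],"yaw":0,"hand":0},{"delta_pos":[0,0,0],"yaw":0,"hand":0},{"delta_pos":[0,0,0],"yaw":0,"hand":0}]'; python3 h.py .5635 -.2635 .215 5.2
```

```text
time: 25.22
ee_pos: [0.4977, 0.1091, 0.2173]
orientation: [0.674, 0.739, -0.002, -0.001]
contact_force: [-0.7, 0.7, -1.5]
grip_width: 0.638
finger_force: 35.0
t 25.23 pos [0.4977 0.1091 0.2173] close 5.2 grip 0.638 F 35.0 cf [-0.7  0.7 -1.5] j7 -0.04
  yaw 0.0 shift [-37.71   3.17   0.25]
```

```bash
python3 -m inch '[{"delta_pos":[-2.5,0.3,0],"yaw":0,"hand":0},{"delta_pos":[-4,0.3,0],"yaw":0,"hand":0},{"delta_pos":[-4,0.3,0],"yaw":0,"hand":0},{"delta_pos":[-4,0.3,0],"yaw":0,"hand":0},{"delta_pos":[-4,0.3,0],"yaw":0,"hand":0},{"delta_pos":[-4,0.3,0],"yaw":0,"hand":0},{"delta_pos":[-4,0.3,0],"yaw":0,"hand":0},{"delta_pos":[-4,0.3,0],"yaw":0,"hand":0},{"delta_pos":[-4,0.4,0],"yaw":0,"hand":0},{"delta_pos":[-3.2,0.4,0],"yaw":0,"hand":0},{"delta_pos":[0,0,0],"yaw":0,"hand":0},{"delta_pos":[0,0,0],"yaw":0,"hand":0}]'; python3 h.py .5635 -.2635 .03 5.2
python3 - <<'E'
from rig import robot
import cv2,numpy as np
for c in("scene","top","wrist"):
  robot.camera(c)
  for t in ("jig","board_mark","board_end","punch_tip","pusher_grip","pusher_face"):
    print(t,c,[(np.round(d['location'],4).tolist(),round(d['conf'],2)) for d in robot.spot_point(t,c)[:1]])
E
```

```text
time: 26.72
ee_pos: [0.565, -0.2616, 0.2176]
orientation: [0.674, 0.739, -0.0, -0.002]
contact_force: [-0.1, 0.5, -1.2]
grip_width: 0.64
finger_force: 35.0
t 26.73 pos [ 0.565  -0.2616  0.2176] close 5.3 grip 0.640 F 35.0 cf [-0.1  0.5 -1.2] j7 0.66
  yaw 0.1 shift [-0.23 -0.12 18.76]
jig scene []
board_mark scene [([0.5646, -0.2445, 0.2652], 0.89)]
board_end scene [([0.5734, -0.3411, 0.255], 0.63)]
punch_tip scene [([0.5554, -0.1296, 0.0465], 0.8)]
pusher_grip scene [([0.5771, -0.3783, 0.0774], 0.71)]
pusher_face scene [([0.5748, -0.3579, 0.0276], 0.89)]
jig top [([0.5558, -0.1965, -0.0007], 0.62)]
board_mark top [([0.5631, -0.241, 0.2637], 0.88)]
board_end top []
punch_tip top [([0.5587, -0.1382, 0.0462], 0.88)]
pusher_grip top []
pusher_face top []
jig wrist []
board_mark wrist [([0.5645, -0.2407, 0.2666], 0.87)]
board_end wrist []
punch_tip wrist [([0.5515, -0.1363, 0.0467], 0.66)]
pusher_grip wrist [([0.5924, -0.2613, 0.2584], 0.41)]
pusher_face wrist []
```

```bash
python3 -m inch '[{"delta_pos":[-0.2,-0.1,2],"yaw":0.1,"hand":0},{"delta_pos":[0,0,4],"yaw":0,"hand":0},{"delta_pos":[0,0,4],"yaw":0,"hand":0},{"delta_pos":[0,0,4],"yaw":0,"hand":0},{"delta_pos":[0,0,4],"yaw":0,"hand":0},{"delta_pos":[0,0,2],"yaw":0,"hand":0},{"delta_pos":[0,0,1],"yaw":0,"hand":0},{"delta_pos":[1,0,0],"yaw":0,"hand":0},{"delta_pos":[1,0,0],"yaw":0,"hand":0},{"delta_pos":[1,0,0],"yaw":0,"hand":0},{"delta_pos":[0,0,0],"yaw":0,"hand":0}]'; python3 h.py .5608 -.2336 -.0095 5.2
```

```text
time: 29.15
ee_pos: [0.5626, -0.2334, 0.01]
orientation: [0.674, 0.739, 0.001, 0.0]
contact_force: [-0.6, -0.1, -1.6]
grip_width: 0.641
finger_force: 35.0
t 29.15 pos [ 0.5626 -0.2334  0.01  ] close 5.3 grip 0.641 F 35.0 cf [-0.6 -0.1 -1.6] j7 0.71
  yaw 0.1 shift [-0.   -0.19  1.95]
```

```bash
python3 -m inch '[{"delta_pos":[0,-0.2,0.8],"yaw":0.1,"hand":0},{"delta_pos":[0,0,0.7],"yaw":0,"hand":0},{"delta_pos":[0,0,0.4],"yaw":0,"hand":0},{"delta_pos":[0,0,0],"yaw":0,"hand":0}]'
python3 -m inch '[{"delta_pos":[0,0,0.1],"yaw":0,"hand":0},{"delta_pos":[0,0.1,0],"yaw":0,"hand":0},{"delta_pos":[0,0.1,0],"yaw":0,"hand":0}]'
python3 -m inch '[{"delta_pos":[0,0.1,0],"yaw":0,"hand":0},{"delta_pos":[0,0,0],"yaw":0,"hand":0}]'
```

```text
time: 29.65
ee_pos: [0.5598, -0.2358, -0.0101]
orientation: [0.675, 0.737, -0.0, -0.0]
contact_force: [-0.1, 0.1, -1.9]
grip_width: 0.64
finger_force: 35.0
time: 30.02
ee_pos: [0.5621, -0.2353, -0.0106]
orientation: [0.675, 0.738, 0.0, 0.0]
contact_force: [-0.3, 0.1, -1.5]
grip_width: 0.641
finger_force: 35.0
time: 30.28
ee_pos: [0.5631, -0.2352, -0.0106]
orientation: [0.675, 0.738, 0.0, 0.0]
contact_force: [0.2, -1.2, -0.9]
grip_width: 0.637
finger_force: 35.0
```

```bash
python3 -m inch '[{"delta_pos":[0,0.1,0],"yaw":0,"hand":0},{"delta_pos":[0,0,0],"yaw":0,"hand":0}]'
python3 -m inch '[{"delta_pos":[0,0.1,0],"yaw":0,"hand":0},{"delta_pos":[0,0,0],"yaw":0,"hand":0}]'
python3 -m inch '[{"delta_pos":[0,0.1,0],"yaw":0,"hand":0},{"delta_pos":[0,0,0],"yaw":0,"hand":0}]'; python3 h.py .5608 -.2336 -.0095 5.2
```

```text
time: 30.52
ee_pos: [0.5641, -0.2351, -0.0107]
orientation: [0.675, 0.738, -0.0, 0.0]
contact_force: [0.7, 0.4, -2.0]
grip_width: 0.641
finger_force: 35.0
time: 30.78
ee_pos: [0.565, -0.2351, -0.0106]
orientation: [0.675, 0.738, -0.0, 0.0]
contact_force: [-0.0, -0.4, -0.4]
grip_width: 0.642
finger_force: 35.0
time: 31.02
ee_pos: [0.5651, -0.2351, -0.0106]
orientation: [0.675, 0.738, -0.0, -0.001]
contact_force: [-0.7, -0.0, 0.8]
grip_width: 0.638
finger_force: 35.0
t 31.02 pos [ 0.5651 -0.2351 -0.0106] close 5.0 grip 0.638 F 35.0 cf [-0.7 -0.   0.8] j7 0.71
  yaw -0.2 shift [ 0.19 -0.41 -0.11]
```

```bash
python3 -m inch '[{"delta_pos":[0,0.1,0],"yaw":-0.2,"hand":0},{"delta_pos":[0,0,0],"yaw":0,"hand":0}]'
python3 -m inch '[{"delta_pos":[0,0.1,0],"yaw":0,"hand":0},{"delta_pos":[0,0,0],"yaw":0,"hand":0},{"delta_pos":[0,0,0.1],"yaw":0,"hand":0},{"delta_pos":[0,0,0],"yaw":0,"hand":0}]'; python3 h.py .5608 -.2336 -.0095 5.2
```

```text
time: 31.28
ee_pos: [0.5652, -0.2351, -0.0106]
orientation: [0.674, 0.738, -0.001, -0.001]
contact_force: [-6.1, 1.5, 4.0]
grip_width: 0.645
finger_force: 35.0
time: 31.78
ee_pos: [0.5652, -0.2351, -0.0107]
orientation: [0.674, 0.738, -0.001, -0.002]
contact_force: [-8.2, 1.0, 10.4]
grip_width: 0.645
finger_force: 35.0
t 31.77 pos [ 0.5652 -0.2351 -0.0107] close 5.2 grip 0.645 F 35.0 cf [-8.2  1.  10.4] j7 0.71
  yaw -0.0 shift [ 0.19 -0.42 -0.12]
```

Fence and bed contact are both felt. I'll release, rise and move back over the pusher.

```bash
python3 -m inch '[{"delta_pos":[0,0,0],"yaw":0,"hand":1},{"delta_pos":[0,0,0],"yaw":0,"hand":1},{"delta_pos":[0,0,0],"yaw":0,"hand":1},{"delta_pos":[0,-0.2,0],"yaw":0,"hand":1},{"delta_pos":[0,0,0],"yaw":0,"hand":1},{"delta_pos":[0,0,-2],"yaw":0,"hand":1},{"delta_pos":[0,0,-4],"yaw":0,"hand":1},{"delta_pos":[0,0,-5],"yaw":0,"hand":1},{"delta_pos":[0,0,-5],"yaw":0,"hand":1},{"delta_pos":[0,0,0],"yaw":0,"hand":1},{"delta_pos":[0,0,0],"yaw":0,"hand":1},{"delta_pos":[0,0,0],"yaw":0,"hand":1}]'
python3 meas.py .035; python3 h.py .5784 -.3792 .09 5.2
python3 - <<'E'
from rig import robot
import cv2,numpy as np
for c in("scene","top","wrist"):
  robot.camera(c)
  for t in ("board_mark","board_end","punch_tip","pusher_grip","pusher_face"):
    print(t,c,[(np.round(d['location'],4).tolist(),round(d['conf'],2)) for d in robot.spot_point(t,c)[:1]])
E
ls pics
```

```text
time: 33.28
ee_pos: [0.5648, -0.2343, 0.1465]
orientation: [0.674, 0.739, -0.001, -0.002]
contact_force: [-0.4, -0.2, -0.1]
grip_width: 0.998
finger_force: 0.0
conf 0.74 ctr (565.0899658203125, -234.63754272460938) size (59.715423583984375, 159.25035095214844) ang 5.311352252960205 img box [289  93] [357 263]
board [([0.5895, -0.2338, 0.0251], 0.69)]
board_mark [([0.5636, -0.2145, 0.0348], 0.69)]
board_end [([0.571, -0.3131, 0.028], 0.92)]
t 33.52 pos [ 0.5656 -0.2349  0.1475] close 5.2 grip 0.999 F 0.0 cf [ 0.7 -0.  -0.5] j7 0.65
  yaw 0.0 shift [-14.49  -0.03   5.75]
board_mark scene [([0.5655, -0.2158, 0.0358], 0.79)]
board_end scene [([0.5769, -0.3076, 0.0227], 0.74)]
punch_tip scene [([0.555, -0.1334, 0.0454], 0.73)]
pusher_grip scene [([0.5785, -0.3798, 0.0783], 0.59)]
pusher_face scene [([0.5544, -0.1332, 0.044], 0.74)]
board_mark top [([0.5657, -0.2141, 0.0338], 0.74)]
board_end top [([0.5703, -0.316, 0.0237], 0.55)]
punch_tip top [([0.5568, -0.1358, 0.0471], 0.61)]
pusher_grip top []
pusher_face top []
board_mark wrist [([0.5636, -0.2142, 0.0343], 0.86)]
board_end wrist [([0.5733, -0.3127, 0.0293], 0.81)]
punch_tip wrist [([0.5777, -0.3794, 0.0777], 0.28)]
pusher_grip wrist [([0.5783, -0.3797, 0.0813], 0.64)]
pusher_face wrist [([0.5726, -0.3558, 0.0297], 0.75)]
s2.png
s3.png
s4.png
scene0.png
top0.png
w1.png
w_1992.png
w_3327.png
```

The board is flush at 5.3° with the cross about 81 mm short. Next I grip the pusher with tips about 28 mm below its top.

```bash
python3 -m inch '[{"delta_pos":[-3,0,0],"yaw":0,"hand":0.8},{"delta_pos":[-4,0,0],"yaw":0,"hand":0.8},{"delta_pos":[-4,0,2],"yaw":0,"hand":0.8},{"delta_pos":[-3.5,0,3],"yaw":0,"hand":0.8},{"delta_pos":[0,0,0],"yaw":0,"hand":0.8},{"delta_pos":[0,0,3],"yaw":0,"hand":0.8},{"delta_pos":[0,0,3.4],"yaw":0,"hand":0.8},{"delta_pos":[0,0,2],"yaw":0,"hand":0.8},{"delta_pos":[0,0,0],"yaw":0,"hand":0.8}]'
python3 -m inch '[{"delta_pos":[0,0,0],"yaw":0,"hand":0},{"delta_pos":[0,0,0],"yaw":0,"hand":0},{"delta_pos":[0,0,0],"yaw":0,"hand":0},{"delta_pos":[0,0,0],"yaw":0,"hand":0},{"delta_pos":[0,0,0],"yaw":0,"hand":0},{"delta_pos":[0,0,0],"yaw":0,"hand":0},{"delta_pos":[0,0,0],"yaw":0,"hand":0},{"delta_pos":[0,0,0],"yaw":0,"hand":0},{"delta_pos":[0,0,0],"yaw":0,"hand":0},{"delta_pos":[0,0,0],"yaw":0,"hand":0}]' 30; python3 h.py .5784 -.3792 .013 5.2
```

```text
time: 35.55
ee_pos: [0.5789, -0.3779, 0.0133]
orientation: [0.674, 0.739, 0.0, -0.001]
contact_force: [-0.6, 0.1, 0.7]
grip_width: 0.801
finger_force: 0.0
time: 36.8
ee_pos: [0.5785, -0.3794, 0.0144]
orientation: [0.674, 0.739, -0.0, -0.001]
contact_force: [-3.9, 1.1, 4.0]
grip_width: 0.257
finger_force: 30.0
t 36.80 pos [ 0.5785 -0.3794  0.0144] close 5.2 grip 0.257 F 30.0 cf [-3.9  1.1  4. ] j7 0.86
  yaw 0.0 shift [ 0.03 -0.01  0.14]
```

```bash
python3 -m inch '[{"delta_pos":[1,0,0],"yaw":0,"hand":0},{"delta_pos":[1.5,0,0],"yaw":0,"hand":0},{"delta_pos":[1,0,0],"yaw":0,"hand":0},{"delta_pos":[0.6,0,0],"yaw":0,"hand":0},{"delta_pos":[0.5,0,0],"yaw":0,"hand":0},{"delta_pos":[0.5,0,0],"yaw":0,"hand":0},{"delta_pos":[0.7,0,0],"yaw":0,"hand":0},{"delta_pos":[0.7,0,0],"yaw":0,"hand":0},{"delta_pos":[0.7,0,0],"yaw":0,"hand":0},{"delta_pos":[0.7,0,0],"yaw":0,"hand":0},{"delta_pos":[0.7,0,0],"yaw":0,"hand":0}]'
python3 h.py .567 -.2535 .0144 5.2
```

```text
time: 38.17
ee_pos: [0.5708, -0.2945, 0.0144]
orientation: [0.674, 0.738, -0.001, 0.0]
contact_force: [-3.5, -4.5, 2.1]
grip_width: 0.254
finger_force: 30.0
t 38.17 pos [ 0.5708 -0.2945  0.0144] close 5.2 grip 0.254 F 30.0 cf [-3.5 -4.5  2.1] j7 0.78
  yaw -0.0 shift [ 4.12 -0.   -0.01]
```

```bash
python3 -m inch '[{"delta_pos":[0.6,0,0],"yaw":0,"hand":0},{"delta_pos":[0.6,0,0],"yaw":0,"hand":0},{"delta_pos":[0.6,0,0],"yaw":0,"hand":0},{"delta_pos":[0.6,0,0],"yaw":0,"hand":0},{"delta_pos":[0.4,0,0],"yaw":0,"hand":0},{"delta_pos":[0.3,0,0],"yaw":0,"hand":0},{"delta_pos":[0,0,0],"yaw":0,"hand":0},{"delta_pos":[0,0,0],"yaw":0,"hand":0}]'
python3 h.py .567 -.2535 .0144 5.2
python3 - <<'E'
from rig import robot
import cv2,numpy as np
for k in range(3):
 for c in("scene","top","wrist"):
  im=robot.camera(c)
  if k==0: cv2.imwrite("pics/e_%s.png"%c,im['frame'])
  print(c,[(t,[(np.round(d['location'],4).tolist(),round(d['conf'],2)) for d in robot.spot_point(t,c)[:1]]) for t in ("board_mark","punch_tip","pusher_grip")])
s=cv2.imread("pics/e_scene.png")[130:230,180:320];t=cv2.imread("pics/e_top.png")[190:270,320:440]
cv2.imwrite("pics/e5.png",np.vstack([cv2.resize(s,(420,300),interpolation=cv2.INTER_CUBIC),cv2.resize(t,(420,280),interpolation=cv2.INTER_CUBIC)]))
E
```

```text
time: 39.17
ee_pos: [0.5678, -0.2625, 0.0143]
orientation: [0.674, 0.739, -0.0, -0.001]
contact_force: [-5.2, -1.6, 3.0]
grip_width: 0.253
finger_force: 30.0
t 39.17 pos [ 0.5678 -0.2625  0.0143] close 5.2 grip 0.253 F 30.0 cf [-5.2 -1.6  3. ] j7 0.75
  yaw 0.0 shift [ 0.91 -0.   -0.  ]
scene [('board_mark', [([0.5599, -0.1457, 0.0354], 0.84)]), ('punch_tip', [([0.5528, -0.1287, 0.0457], 0.93)]), ('pusher_grip', [([0.5666, -0.264, 0.0769], 0.41)])]
top [('board_mark', [([0.5575, -0.1434, 0.0329], 0.62)]), ('punch_tip', [([0.5541, -0.136, 0.0442], 0.84)]), ('pusher_grip', [([0.5962, 0.4514, 0.0056], 0.48)])]
wrist [('board_mark', [([0.7586, -0.2454, 0.0003], 0.58)]), ('punch_tip', []), ('pusher_grip', [([0.5654, -0.2628, 0.078], 0.86)])]
scene [('board_mark', [([0.5577, -0.1453, 0.0356], 0.61)]), ('punch_tip', [([0.5537, -0.1321, 0.0441], 0.97)]), ('pusher_grip', [([0.5693, -0.2634, 0.0788], 0.53)])]
top [('board_mark', [([0.5571, -0.1413, 0.0346], 0.72)]), ('punch_tip', [([0.5562, -0.1345, 0.045], 0.87)]), ('pusher_grip', [([0.5661, -0.2627, 0.0769], 0.49)])]
wrist [('board_mark', []), ('punch_tip', []), ('pusher_grip', [([0.5669, -0.2604, 0.0804], 0.59)])]
scene [('board_mark', [([0.5597, -0.1413, 0.0379], 0.78)]), ('punch_tip', [([0.555, -0.1329, 0.048], 0.94)]), ('pusher_grip', [])]
top [('board_mark', [([0.5569, -0.144, 0.0334], 0.68)]), ('punch_tip', [([0.5575, -0.1346, 0.0475], 0.95)]), ('pusher_grip', [([0.5692, -0.2639, 0.0768], 0.55)])]
wrist [('board_mark', []), ('punch_tip', []), ('pusher_grip', [([0.5665, -0.2601, 0.0794], 0.91)])]
```

View pics/e5.png

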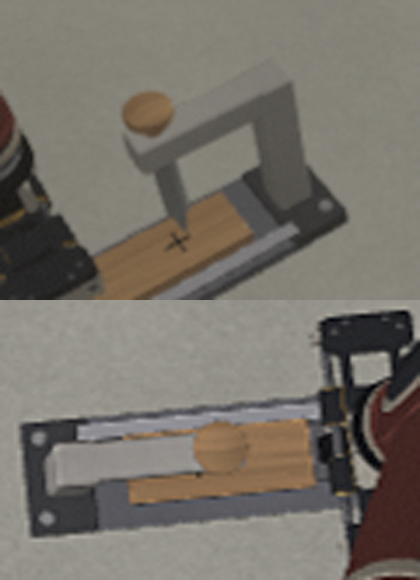

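The crop shows the cross at about (178,241), just short of the punch tip at about (184,231). The networks and kinematics both say about 9 mm remains. I'll push 8 mm and then check in a zoomed view.

```bash
python3 -m inch '[{"delta_pos":[0.3,0,0],"yaw":0,"hand":0},{"delta_pos":[0.3,0,0],"yaw":0,"hand":0},{"delta_pos":[0.2,0,0],"yaw":0,"hand":0},{"delta_pos":[0,0,0],"yaw":0,"hand":0},{"delta_pos":[0,0,0],"yaw":0,"hand":0}]'
python3 - <<'E'
from rig import robot
import cv2,numpy as np
P=[];Q=[]
for k in range(5):
 for c in("scene","top"):
  im=robot.camera(c)
  if c=="scene": S=im if k==0 else S; 
  for t,L in(("board_mark",P),("punch_tip",Q)):
   for d in robot.spot_point(t,c)[:1]:
    if d['conf']>.4 and abs(d['location'][1]+.135)<.03:L.append(d['location']+[] if isinstance(d['location'],list) else list(d['location']))
print('mark',np.mean(P,0),np.std(P,0),'tip',np.mean(Q,0),np.std(Q,0),robot.state()['ee_pos'])
im=S;f=200/np.tan(np.radians(im['vfov']/2));V=np.array(im['view'])
def px(p):
    c=V[:3,:3]@np.array(p)+V[:3,3];return np.array([im['cx']+f*c[0]/c[2],im['cy']+f*c[1]/c[2]])
y=np.array([-.0906,.9959,0]);a=np.array([.5557,-.1338,.035])
print('cross->tip px when aligned',px(a+[0,0,.011])-px(a),'px per 10mm along y',px(a+.01*y)-px(a),px(a))
u0,v0=225,190
z=cv2.resize(im['frame'][v0:v0+36,u0:u0+36],(576,576),interpolation=cv2.INTER_CUBIC)
for i in range(0,36,6): cv2.putText(z,str(u0+i),(i*16,10),0,.35,(255,255,255));cv2.putText(z,str(v0+i),(0,i*16+10),0,.35,(255,255,255))
cv2.imwrite("pics/z6.png",z)
E
```

```text
time: 41.6
ee_pos: [0.5671, -0.255, 0.0144]
orientation: [0.674, 0.739, -0.0, -0.0]
contact_force: [-3.9, -2.2, 2.6]
grip_width: 0.255
finger_force: 30.0
mark [ 0.55828 -0.13569  0.03501] [0.00145588 0.00107373 0.00165919] tip [ 0.55584 -0.13433  0.0445 ] [0.00262534 0.00306987 0.00142969] [ 0.56710552 -0.25501785  0.01434664]
cross->tip px when aligned [-0.75295669 -2.42099811] px per 10mm along y [ 3.27238195 -1.75069524] [241.74491812 208.64220859]
```

View pics/z6.png

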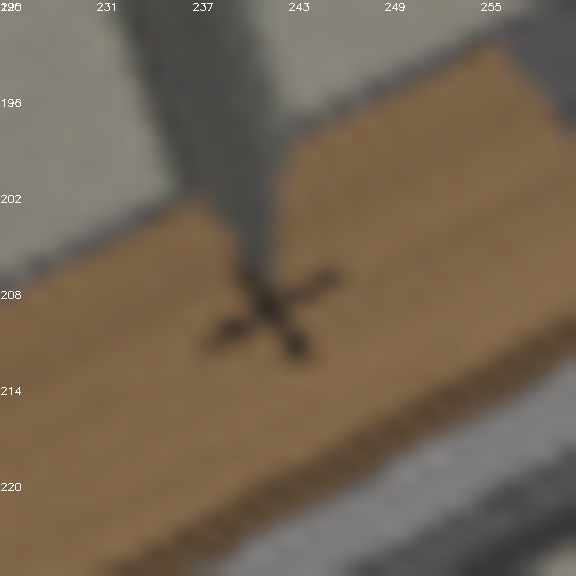

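Zoomed, the cross centre is at (241.9, 209.1) px and the tip at (241.1, 206.8). The offset (−0.8, −2.3) matches the predicted aligned offset (−0.75, −2.4), so the cross is under the tip. I'll release and retreat.

```bash
python3 -m inch '[{"delta_pos":[0,0,0],"yaw":0,"hand":0.8},{"delta_pos":[0,0,0],"yaw":0,"hand":0.8},{"delta_pos":[0,0,0],"yaw":0,"hand":0.8},{"delta_pos":[0,0,0],"yaw":0,"hand":0.8},{"delta_pos":[0,0,0],"yaw":0,"hand":0.8},{"delta_pos":[0,0,0],"yaw":0,"hand":0.8},{"delta_pos":[0,0,-2],"yaw":0,"hand":0.8},{"delta_pos":[0,0,-3],"yaw":0,"hand":0.8},{"delta_pos":[-3,0,-3],"yaw":0,"hand":0.8},{"delta_pos":[-4,0,-3],"yaw":0,"hand":0.8},{"delta_pos":[-3,0,-2],"yaw":0,"hand":0.8},{"delta_pos":[0,0,0],"yaw":0,"hand":0.8}]'
python3 - <<'E'
from rig import robot
import cv2,numpy as np
for k in range(3):
 for c in("scene","top","wrist"):
  im=robot.camera(c)
  if k==0: cv2.imwrite("pics/f_%s.png"%c,im['frame'])
  print(c,[(t,[(np.round(d['location'],4).tolist(),round(d['conf'],2)) for d in robot.spot_point(t,c)[:1]]) for t in ("board_mark","punch_tip","pusher_face","board_end")])
s=cv2.imread("pics/f_scene.png")[130:230,180:320]
cv2.imwrite("pics/f7.png",np.vstack([cv2.resize(s,(420,300),interpolation=cv2.INTER_CUBIC),cv2.resize(cv2.imread("pics/f_wrist.png"),(420,262))]))
E
```

```text
time: 44.6
ee_pos: [0.5764, -0.3587, 0.1461]
orientation: [0.676, 0.737, -0.001, 0.002]
contact_force: [-0.0, 0.2, 0.8]
grip_width: 0.803
finger_force: 0.0
scene [('board_mark', [([0.5566, -0.1378, 0.0344], 0.63)]), ('punch_tip', [([0.5552, -0.131, 0.0444], 0.8)]), ('pusher_face', [([0.5632, -0.233, 0.0225], 0.95)]), ('board_end', [])]
top [('board_mark', [([0.5598, -0.1359, 0.0326], 0.63)]), ('punch_tip', [([0.5606, -0.1345, 0.0458], 0.67)]), ('pusher_face', [([0.5696, -0.2355, 0.0246], 0.49)]), ('board_end', [([0.5653, -0.2356, 0.0229], 0.86)])]
wrist [('board_mark', []), ('punch_tip', []), ('pusher_face', []), ('board_end', [([0.5645, -0.2342, 0.0271], 0.91)])]
scene [('board_mark', [([0.5566, -0.1385, 0.034], 0.95)]), ('punch_tip', [([0.5526, -0.1345, 0.0446], 0.94)]), ('pusher_face', [([0.5606, -0.2356, 0.0218], 0.57)]), ('board_end', [([0.5679, -0.2319, 0.0231], 0.84)])]
top [('board_mark', [([0.557, -0.1356, 0.0334], 0.59)]), ('punch_tip', [([0.5552, -0.1358, 0.0458], 0.68)]), ('pusher_face', [([0.5666, -0.2363, 0.0244], 0.7)]), ('board_end', [([0.565, -0.237, 0.0222], 0.74)])]
wrist [('board_mark', []), ('punch_tip', []), ('pusher_face', []), ('board_end', [([0.5663, -0.2333, 0.0257], 0.88)])]
scene [('board_mark', [([0.5582, -0.1401, 0.0359], 0.97)]), ('punch_tip', [([0.5583, -0.194, -0.0016], 0.21)]), ('pusher_face', [([0.5669, -0.2328, 0.0235], 0.84)]), ('board_end', [([0.5663, -0.2344, 0.0243], 0.68)])]
top [('board_mark', [([0.5584, -0.1351, 0.0303], 0.85)]), ('punch_tip', [([0.5595, -0.1362, 0.0455], 0.59)]), ('pusher_face', [([0.569, -0.2374, 0.0243], 0.81)]), ('board_end', [([0.5676, -0.2355, 0.0253], 0.95)])]
wrist [('board_mark', []), ('punch_tip', []), ('pusher_face', []), ('board_end', [([0.5638, -0.2326, 0.0264], 0.88)])]
```

View pics/f7.png

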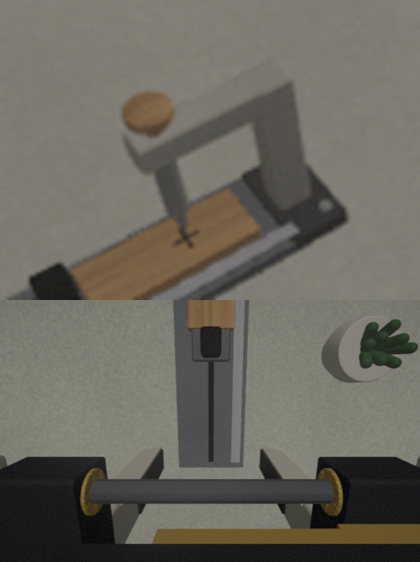

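The cross is at crop (186,238) with the tip just above it. The pusher is against the board end, the fence is flush and the robot is clear, so I'm handing in.

```bash
python3 -c "
from rig import robot
print(robot.hand_in())"
```

```text
the job is handed in; nothing more can be done
None
```

I handed the job in at about 45 s: the drawer front lies cross up against the fence, the cross is under the punch tip to within about 2 mm by the pictures, and the released pusher touches its end. The first grasp closed on nothing because the real fingertips sit 35 mm behind the reported TCP, and the pot, camera and jar were never touched.

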